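# Dock a workpiece carrier behind its gravity catch

### The arm

A 7-joint arm with a two-finger parallel gripper is mounted at the origin on the work surface. World frame = base frame: x ahead of the robot, y to its left, z up, the work surface at z = 0. Lengths are in mm, angles in degrees, forces in N, time in s.
With the tool pointing down it reaches from about 400 to 750 mm from the base axis. Payload 19.5 kg.
Tool frame: the origin (TCP) lies at the very end of the fingers, on their centre line; the grasp point (between the pads) lies 19 mm behind it; z points along the fingers, x is the direction in which the jaws open and shut, and the axes are right-handed (so a half turn about z gives the same grasp; the last joint's range is limited). The gripper opens to 85 mm and grips with 20 to 120 N. Pads are 22 mm wide; open, the fingers measure 114 mm over their backs; the gripper's body (76 mm by 85 mm) begins 54 mm behind the grasp point. The pads swing forward as they close: fully open they stand 13 mm farther back than shut.
Start: joints at [64.59, 40.479, -1.581, 85.061, 1.261, 54.483, -4.326], TCP at [224.859, -529.182, 231.268] pointing down, gripper open.
Joint ranges: [-155.06, 155.06], [-18.47, 123.98], [-90, 86.84], [0, 140.48], [-83.41, 263.41], [0, 116], [-161.91, 161.91]. Speed limits (degrees/s): [108.29, 108.29, 147.25, 147.25, 172.46, 172.46, 172.46].

### API

Orientations are given as [roll, pitch, yaw] about the fixed x, y, z axes, in that order (R = Rz(yaw) Ry(pitch) Rx(roll)).
In Python, from plant import bot gives the robot as it stands.
- The arm moves only by the tool move_arm, never from a script. Its argument "increments" is a list of rows, each a list of 3 entries, a list of its own where there are three numbers: the shift along the world's x, y, z in cm, then the turn about the world's z in rad, then the opening, from 0 (shut) to 1 (fully open). In form: [[[tx, ty, tz], roll, claw], ...]. A call has 1 to 20 rows; each row shifts and turns the pose as measured when the row begins; what a row does not reach is not made up. A row lasts 1/8 s, in which the tool goes at most 62.5 mm and 10.7 degrees, less where a joint would pass 70% of its speed; a pose out of reach is approached as far as the arm can. A call is refused whole if a number of a shift passes 6.25 or a number of a turn 0.188, either way. A call with a gripper value outside its range is refused whole. The fingers move at their own pace and stop on an object; "squeeze" is the grip in N (left out, the last holds). Time passes only in rows, so rows that do not move let the fingers close. It gives the time, the measured TCP pose, the force and the opening at its end, in the units of the state.
- bot.sense(): the state, without advancing time (a new reading comes with each control period).
- bot.snapshot(name): name is "scene" or "side" or "wrist"; returns the picture (384x512x3 uint8, red, green, blue); there is no depth.
- bot.camera_params(name): a dict with "K" (3x3 intrinsics, pixels), "extrinsics" (4x4, takes a point from camera to world coordinates); the wrist camera has in their place "mount" (4x4, takes a point from camera to tool coordinates, whose origin is the TCP and whose axes are the tool frame's). Camera axes: x right, y down, z forward; pixel columns grow to the right and rows downward; lengths in mm; the calibration is good to about 2 mm. A picture is of the moment at which its call begins: read the wrist's pose just before it. camera_params takes no time and is no camera call.
- bot.job_done(): hands the job in, once; it reports no verdict.
Trained networks look in the newest picture that a camera, given by its name, has taken for a name from the list of things; names that differ only in an ending like _2 or _b are one class to them, and where a whole thing is asked for, a point or a joint stands for the part that bears it (a point fixed in the world has none). Each returns a list of dicts, best first, with "confidence" (0 to 1); they miss things now and then, are a little off and sometimes report something else, mostly with a low value. They report only what shows in the picture. A call takes as long as a camera call. They do not tell look-alikes from the thing itself.
- bot.recognise(camera, target): "rect" ([left, top, right, bottom] in pixels, round what is visible of it).
- bot.outline_of(camera, target): "pixels" (384x512 bool, what is visible of it) and "rect" ([left, top, right, bottom] in pixels, round what is visible of it).
- bot.place_of(camera, target): "uv" ([column, row] in pixels: a listed point, or the origin of a listed thing).
The state is a dict: "t": time; "joint_positions": joint angles; "dq": joint speeds; "joint_torque": joint torques, N m; "position": TCP position; "ee_rot": TCP orientation; "force": force on the tool from outside, world axes, zero at the start; "torque": the same for the moment, N m; "grip_width": finger opening in mm.
Only numpy, scipy, OpenCV 4.12 (cv2) and the standard library are available. Lean on these libraries where they do the work, as an engineer would, in place of code of your own. Each camera call takes 0.05 s, during which the arm holds its last target. There are 200 camera calls.

### The job

Draw the workpiece carrier out of the hooded parking stand by its blank and set it down flat on the low lead-in plate of the docking port, blank end towards the port, and let go. Then take it by its tail fin, lift the hinged catch with the carrier's own front edge, bring the carrier up over the sill and push it fully home on the raised bed until the catch drops behind it, and let go. Never touch the catch with the gripper, and leave the other things on the table where they are.

Things in the scene. Friction and masses are not known exactly. Their poses are not given: they have to be found in the camera images.
- dock: Docking port, fixed, yellow guard over its inner end. x axis = direction of insertion, z up; origin at table level on the centre line, 50 mm before the sill. Steel lead-in plate: top 6 mm above the table, x -145 to 50 mm, with two rails (tops 16 mm up, x -140 to 15 mm, inner faces y = +-67 mm). Home is the carrier's centre at dock x about 122 to 128 mm.
- dock_sill (a point): Middle of the upper edge of the sill, at dock x = 50 mm, 30 mm above the table; dock axes. Here the lead-in ends at a vertical step and the aluminium bed begins, its top 30 mm above the table. Bed walls (tops 46 mm up) have inner faces at y = +-62 mm from dock x = 80 mm on; before that, from x = 53 mm, they flare by some 4 mm.
- dock_stop (a point): Middle of the upper edge of the rigid end stop, at dock x = 203 mm, 52 mm above the table; dock axes. The carrier's front meets its face when fully home. It is under the guard roof, which spans dock x = 106 to 215 mm, underside 89 mm, top 94 mm above the table, cheeks at y = +-85 mm: no gripper fits below it.
- catch (a joint): The dock's catch: a steel bail hinged at both sides of the bed (axis along dock y at dock x = 128 mm, 36 mm above the table), falling by its own weight (about 1 N at the toes). 0 = down; grows to 0.9 rad as the toes rise. About 0.2 rad with the toes riding on a carrier that lies on the bed.
- catch_toe (a point): Half-way between the catch's two blunt toe blocks, at the height of their undersides. When down they fill dock x = 33 to 47 mm, y = 42 to 78 mm either side, 24 to 48 mm above the table. A carrier lying on the lead-in passes under with 6 mm to spare until it meets the sill; at bed height they block its way in and, later, out. Between them (|y| < 42 mm) the gripper can pass.
- stand: Grey parking stand, fixed. Origin at table level under the centre of the parked carrier; x axis points out of the open front (the way to draw the carrier out), z up. Floor 6 mm above the table, x -100 to 85 mm; a hood covers the carrier's tail from x = -98 to -25 mm, underside 70 mm and top 74 mm above the table, side walls with inner faces at y = +-70 mm.
- carrier_mid (a point): Centre of the carrier's plate (half-way through its thickness). The carrier is one rigid aluminium piece of 0.4 to 0.7 kg: plate 150 mm long (x, blank end at +75 mm), 120 mm wide (100 mm over the first 14 mm of the front), 12 mm thick; x runs from fin to blank, z up. Parked with its tail and fin under the stand's hood.
- blank_mid (a point): Centre of the dark steel blank fixed on the carrier's plate, 25 mm ahead of the plate's centre: 44 x 44 mm, 34 mm high (from the plate's top up). Axes as the carrier's.
- fin_mid (a point): Centre of the upright grip fin fixed on the carrier's tail, 50 mm behind the plate's centre: 26 mm long (x), 12 mm thick (y), 40 mm high (from the plate's top up). Axes as the carrier's.
- gauge: Bystander: steel ring gauge, 48 mm across, 22 mm high, origin at its underside.
- bare_pallet: Bystander: small bare pallet 100 x 75 x 12 mm with a short round stud, not the carrier; origin at its underside.
- vblock: Bystander: dark steel V-block 70 x 50 x 50 mm, origin at its underside.
- round_blank: Bystander: upright aluminium cylinder 44 mm across, 55 mm high, origin at its underside.
- driver: Bystander: screwdriver 180 mm long, lying.
- spanner: Bystander: spanner 170 mm long, lying.
- oil_can: Bystander: grey can 56 mm across, 110 mm high, origin at its underside.
Things that resemble listed ones, but are neither listed nor needed, are in the scene too. What is shaped like the part that bears carrier_mid but purple is not meant.

How it is judged:
By the outcome, as a careful person would: the job done as asked, in the order asked, and still so for the second after the job is handed in, with the robot touching nothing.
It also fails if it takes over 61 s, if anything falls off the work surface, if the arm or the gripper's body presses on something with over 40 N, if the wrist force passes 120 N, or if a joint passes its speed limit or range.

## Working session

There is one attempt and no reset: what is moved stays moved. The work goes in short steps, Python scripts to look and compute and a tool call to move; the robot and the scene stay as the last step left them, time stands still between calls to the robot, and variables do not carry over. Pictures are saved under pics/ and viewed, about 8 in all and at most 12, crops included, and the job is handed in when it is done.

Besides the shell and the picture viewer there is one more tool, called after "Emit:" as name(argument=value, ...), one argument or row to a line, values as JSON. move_arm: Moves the arm, as the interface text tells. Its arguments: {"type":"object","properties":{"increments":{"type":"array"},"squeeze":{"type":"number"}},"required":["increments"]}

```bash
mkdir -p pics
cat > h.py <<'E'
import numpy as np, cv2
from plant import bot
from scipy.spatial.transform import Rotation as R
def cam(n):
    p=bot.camera_params(n); K=np.array(p["K"])
    if n=="wrist":
        s=bot.sense(); T=np.eye(4); T[:3,:3]=R.from_euler('xyz',s["ee_rot"],degrees=True).as_matrix(); T[:3,3]=s["position"]
        return K,T@np.array(p["mount"])
    return K,np.array(p["extrinsics"])
def ray(n,uv,c=None):
    K,E=c or cam(n); d=E[:3,:3]@np.linalg.solve(K,[uv[0],uv[1],1]); return E[:3,3],d/np.linalg.norm(d)
def onz(n,uv,z,c=None):
    o,d=ray(n,uv,c); return o+d*(z-o[2])/d[2]
def proj(n,P,c=None):
    K,E=c or cam(n); q=(np.atleast_2d(P)-E[:3,3])@E[:3,:3]; q=q@K.T; return q[:,:2]/q[:,2:]
def save(n,f,im=None):
    c=cam(n); im=bot.snapshot(n) if im is None else im; cv2.imwrite("pics/"+f,im[:,:,::-1]); return im,c
E
python3 - <<'E'
from h import *
print(bot.sense())
ims=[]
for n in("scene","side"):
    im,c=save(n,n+"0.png"); print(n,c[1][:3,3].round(), c[1][:3,2].round(2), c[0][0,0])
    for t,z in [("dock",0),("dock_sill",30),("dock_stop",52),("catch_toe",24),("stand",0),("carrier_mid",12),("blank_mid",35),("fin_mid",38)]:
        for r in bot.place_of(n,t)[:3]:
            print(n,t,np.round(r["uv"],1),round(r["confidence"],2),onz(n,r["uv"],z,c).round(1))
E
```

```text
{'t': 0.0, 'joint_positions': array([64.58807873, 40.5127135 , -1.58241616, 85.08401286,  1.2603858 ,
       54.48059417, -4.32720853]), 'dq': array([ 0.02729089,  0.08136183, -0.09569582, -0.04127749,  0.07978436,
       -0.09480144, -0.13492325]), 'joint_torque': array([-9.36150209e-04, -8.83204150e+01,  1.23415835e+00, -2.36153108e+01,
        1.68486591e-02,  6.81844380e-03, -3.59490127e-05]), 'position': array([ 224.78217376, -528.96871731,  230.84117521]), 'ee_rot': array([ 1.79998302e+02,  5.99730314e-02, -6.69786982e+01]), 'force': array([-0.8751151 ,  0.93852184, -0.07143801]), 'torque': array([-0.0081204 , -0.01915328, -0.0143374 ]), 'grip_width': 85.46719885563681}
scene [925. 616. 828.] [-0.37 -0.58 -0.72] 395.61900452923555
scene dock [213.6 181. ] 0.66 [ 565.3 -163.     0. ]
scene dock_sill [194.1 178. ] 0.84 [ 619.4 -177.4   30. ]
scene dock_stop [149.8 200.2] 0.95 [ 766.6 -145.2   52. ]
scene dock_stop [318.4 360.2] 0.35 [663.  432.7  52. ]
scene dock_stop [272.5 256.5] 0.32 [597.5 186.2  52. ]
scene catch_toe [198.7 181.1] 0.81 [ 612.  -164.2   24. ]
scene stand [229
[... 660 characters left out ...]
ill [241.5 170.9] 0.89 [ 617.3 -168.8   30. ]
side dock_stop [202.3 162.3] 0.64 [ 746.2 -126.3   52. ]
side catch_toe [244.5 172.9] 0.78 [ 606.8 -170.6   24. ]
side stand [202.5 240.6] 0.9 [549.5 178.1   0. ]
side carrier_mid [337.2 195. ] 0.92 [ 288.4 -198.    12. ]
side carrier_mid [197.  234.2] 0.86 [569.7 173.6  12. ]
side carrier_mid [285.3 258.8] 0.84 [310.3 155.4  12. ]
side blank_mid [295.6 252.2] 0.88 [287.3 145.   35. ]
side blank_mid [189.1 223.6] 0.85 [598.  167.7  35. ]
side blank_mid [337.7 184.5] 0.71 [ 297.3 -222.8   35. ]
side fin_mid [246.4 317.3] 0.66 [296.1 391.3  38. ]
side fin_mid [261.2 250.1] 0.63 [366.9 180.9  38. ]
side fin_mid [214.4 232.4] 0.58 [511.8 172.8  38. ]
```

View pics/scene0.png

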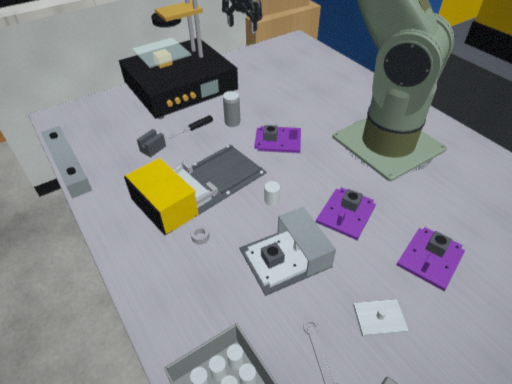

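View pics/side0.png

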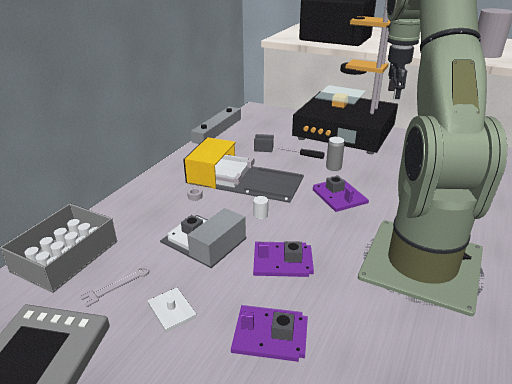

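The scene view shows the dock with its yellow guard at about (175,190). The grey hooded stand with the real (white) carrier is at about (285,250), and there are three purple look-alikes. The side view agrees: dock at about (240,175), stand at about (205,235). Next I'll take wrist views over the dock and then the stand.

```bash
python3 -c "
from h import *
p=bot.camera_params('wrist');print(np.round(p['mount'],2),p['K'])"
```

```text
[[   1.     -0.      0.     -0.42]
 [   0.      0.96    0.27  -69.42]
 [  -0.     -0.27    0.96 -142.2 ]
 [   0.      0.      0.      1.  ]] [[264.45633595   0.         259.5426829 ]
 [  0.         264.45633595 195.02299872]
 [  0.           0.           1.        ]]
```

Emit:
move_arm(
  increments=[
    [[3, 3, 4], -0.18, 1],
    [[4, 4, 4], -0.15, 1],
    [[5, 5, 4], 0, 1],
    [[5, 5, 3], 0, 1],
    [[5, 5, 2], 0, 1],
    [[4, 5, 0], 0, 1],
    [[2, 4, 0], 0, 1],
    [[0, 0, 0], 0, 1],
  ],
)

```text
t: 1.9
position: [474.4, -245.2, 383.1]
ee_rot: [-179.9, 0.1, -86.6]
force: [-1.6, -1.7, -0.7]
grip_width: 85.4
```

Emit:
move_arm(
  increments=[
    [[5, 4, 2], 0, 1],
    [[5, 4, 2], 0, 1],
    [[2, 0, 0], 0, 1],
    [[0, 0, 0], 0, 1],
    [[0, 0, 0], 0, 1],
  ],
)

```text
t: 2.52
position: [588.0, -172.5, 421.2]
ee_rot: [-180.0, -0.0, -86.9]
force: [-1.2, -0.2, 0.5]
grip_width: 85.4
```

```bash
cat > look.py <<'E'
from h import *
import sys
f=sys.argv[1]
s=bot.sense(); im,c=save("wrist",f); print(s["position"].round(1),s["ee_rot"].round(1),s["joint_positions"].round(0))
Z=dict(dock=0,dock_sill=30,dock_stop=52,catch_toe=24,stand=0,carrier_mid=12,blank_mid=35,fin_mid=38)
for t in sys.argv[2:]:
    t,_,z=t.partition("="); z=float(z) if z else Z[t]
    for r in bot.place_of("wrist",t)[:2]:
        print(t,np.round(r["uv"],1),round(r["confidence"],2),onz("wrist",r["uv"],z,c).round(1))
E
python3 look.py w1.png dock dock_sill dock_stop catch_toe
```

```text
[ 588.  -172.5  421.2] [-180.    -0.   -86.9] [ 11.  38.   6.  50.  -4.  91. -71.]
dock [376.5 125. ] 0.71 [ 660.  -409.8    0. ]
dock [257.1 163.4] 0.68 [ 567.1 -168.3    0. ]
dock_sill [256.3 138.4] 0.89 [ 621.4 -164.1   30. ]
```

View pics/w1.png

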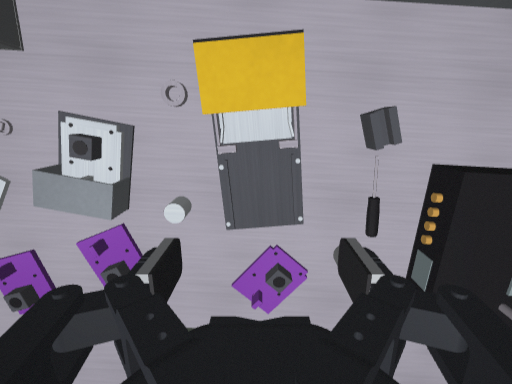

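The wrist view shows the dock upright: lead-in plate corners at (228,229) and (303,224), guard from (194,41) to (307,106). The stand is at (85,165) with its open front facing up, i.e. +x.

Run:
```python
from h import *
im=cv2.imread("pics/w1.png"); c=cam("wrist")
x,y,w,h=185,25,135,215
cr=cv2.resize(im[y:y+h,x:x+w],None,fx=2.75,fy=2.75,interpolation=cv2.INTER_CUBIC)
x2,y2=25,100; cr2=cv2.resize(im[y2:y2+125,x2:x2+120],None,fx=3.5,fy=3.5,interpolation=cv2.INTER_CUBIC)
H=max(cr.shape[0],cr2.shape[0]); pad=lambda a:cv2.copyMakeBorder(a,0,H-a.shape[0],0,0,cv2.BORDER_CONSTANT)
o=np.hstack([pad(cr),pad(cr2)]); print(o.shape); cv2.imwrite("pics/w1c.png",o)
for p,z in [((228,229),6),((303,224),6),((202,112),94),((307,106),94),((194,41),94),((303,31),94)]: print(p,onz("wrist",p,z,c).round(1))
```

```text
(591, 791, 3)
(228, 229) [ 414.8 -109.5    6. ]
(303, 224) [ 436.4 -278.7    6. ]
(202, 112) [664.7 -69.9  94. ]
(307, 106) [ 684.1 -246.7   94. ]
(194, 41) [771.6 -57.7  94. ]
(303, 31) [ 795.1 -228.8   94. ]
```

View pics/w1c.png

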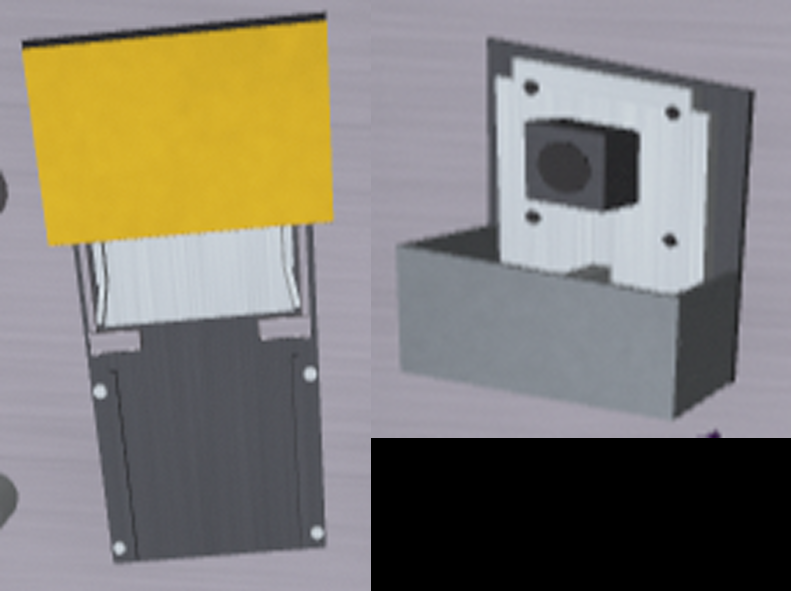

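Emit:
move_arm(
  increments=[
    [[0, 4, 0], -0.06, 1],
    [[0, 6, 0], -0.06, 1],
    [[0, 6, -1], -0.06, 1],
    [[-1, 6, -1], -0.06, 1],
    [[-1, 6, -2], 0, 1],
    [[-2, 5, -2], 0, 1],
    [[0, 1.5, -1], 0, 1],
    [[0, 0, 0], 0, 1],
    [[0, 0, 0], 0, 1],
  ],
)

```text
t: 3.9
position: [544.6, 176.0, 352.0]
ee_rot: [-179.8, 0.0, -101.3]
force: [0.6, -0.2, 0.9]
grip_width: 85.6
```

```bash
python3 look.py w2.png stand carrier_mid blank_mid fin_mid
python3 - <<'E'
from h import *
for t in("blank_mid","carrier_mid","stand"):
  for r in bot.outline_of("wrist",t)[:2]: print(t,r["confidence"],r["rect"], np.round(cv2.minAreaRect(np.argwhere(r["pixels"])[:,::-1].astype(np.float32))[2],1))
E
```

```text
[544.6 176.  352. ] [-179.8    0.  -101.3] [ -26.   35.   10.   73.   -6.   73. -117.]
carrier_mid [288.5 265.1] 0.97 [321.  160.7  12. ]
carrier_mid [194.3 310.9] 0.86 [251.4 379.   12. ]
blank_mid [495.9 238.3] 0.86 [ 313.9 -233.4   35. ]
blank_mid [302.4 276.7] 0.73 [304.1 138.1  35. ]
fin_mid [467.7 274.8] 0.83 [ 246.7 -179.8   38. ]
fin_mid [277.8 248. ] 0.68 [376.7 174.6  38. ]
blank_mid 0.95 [247.1, 220.7, 333.8, 303.0] 53.3
blank_mid 0.93 [430.5, 203.3, 510.8, 287.3] 38.2
carrier_mid 0.79 [243.8, 221.3, 335.6, 303.1] 53.6
carrier_mid 0.79 [168.2, 271.3, 235.2, 329.6] 54.1
stand 0.79 [213.6, 102.8, 309.2, 217.0] 86.8
```

View pics/w2.png

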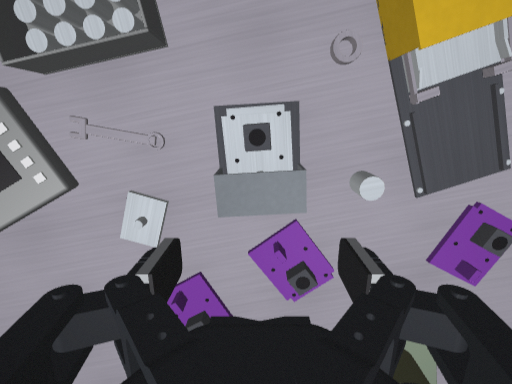

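Run:
```python
import cv2
im=cv2.imread("pics/w2.png"); cv2.imwrite("pics/w2c.png",cv2.resize(im[95:180,210:310],None,fx=7,fy=7,interpolation=cv2.INTER_CUBIC))
```

```text
(no output)
```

View pics/w2c.png

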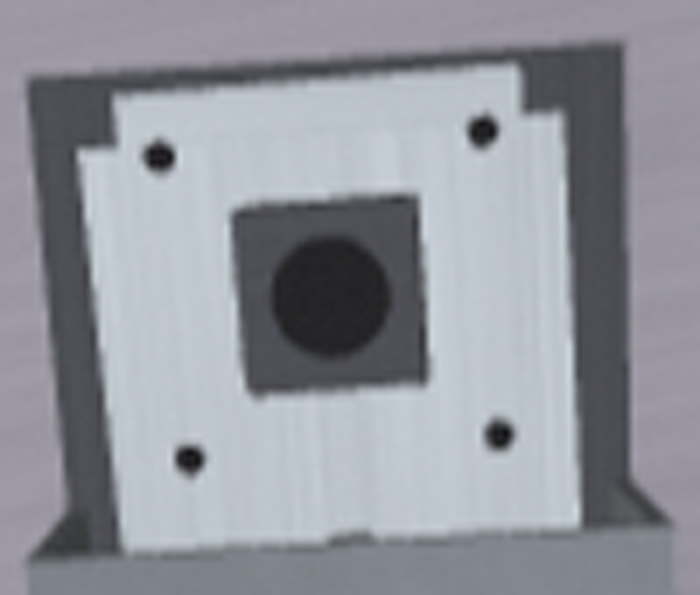

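Crop: carrier front corners are at (115,95) and (520,65), the blank top runs (232,212)–(428,380) and the axis is nearly square to the tool. I'll fit carrier and dock poses.

```bash
cat >> h.py <<'E'
from scipy.optimize import least_squares
def fit(n,c,uv,P,x0):
    P=np.array(P,float); uv=np.array(uv,float)
    def f(q):
        w=P.copy(); a=q[2]; w[:,0]=q[0]+P[:,0]*np.cos(a)-P[:,1]*np.sin(a); w[:,1]=q[1]+P[:,0]*np.sin(a)+P[:,1]*np.cos(a)
        return (proj(n,w,c)-uv).ravel()
    r=least_squares(f,[x0[0],x0[1],np.radians(x0[2])],loss="soft_l1"); return r.x[:2].round(1),np.degrees(r.x[2]).round(2),f(r.x).reshape(-1,2).round(1).tolist()
def unc(p,s,o): return (np.array(p,float)+.5)/s-.5+np.array(o)
E
python3 - <<'E'
from h import *
c2=cam("wrist")
uv=unc([(115,95),(520,65),(80,150),(565,112),(232,212),(417,197),(250,393),(428,380)],7,(210,95))
P=[(75,50,18),(75,-50,18),(61,60,18),(61,-60,18),(47,22,52),(47,-22,52),(3,22,52),(3,-22,52)]
print("carrier",fit("wrist",c2,uv,P,(570,174,-9)))
print("w/o blank",fit("wrist",c2,uv[:4],P[:4],(570,174,-9)))
p=bot.camera_params("wrist");T=np.eye(4);T[:3,:3]=R.from_euler('xyz',[180,0,-86.9],degrees=True).as_matrix();T[:3,3]=[588,-172.5,421.2]
c1=(np.array(p["K"]),T@np.array(p["mount"]))
uv=unc([(48,244),(333,220),(22,45),(325,15),(92,340),(140,335),(92,355),(140,350),(259,322),(258,341),(116,562),(326,547)],2.75,(185,25))
P=[(106,88,94),(106,-88,94),(215,88,94),(215,-88,94),(47,78,48),(47,42,48),(33,78,48),(33,42,48),(47,-42,48),(33,-42,48),(-145,85,6),(-145,-85,6)]
print("dock",fit("wrist",c1,uv,P,(569,-172,8)))
E
```

```text
carrier (array([562.5, 176.2]), np.float64(-7.05), [[-0.2, -0.2], [0.3, -0.5], [-0.1, 0.9], [0.1, 0.9], [-0.4, -1.0], [0.4, -1.0], [-0.6, 0.5], [0.5, 0.4]])
w/o blank (array([563. , 176.2]), np.float64(-7.07), [[-0.3, -0.5], [0.3, -0.7], [-0.1, 0.6], [0.1, 0.7]])
dock (array([ 567.9, -172.9]), np.float64(8.03), [[0.1, 0.8], [0.1, 0.1], [-0.5, 1.5], [0.4, 1.6], [-1.4, -2.2], [-0.2, -2.0], [-0.4, -0.4], [0.6, -0.1], [0.1, -1.1], [1.0, -0.6], [0.7, 0.6], [-1.0, 0.1]])
```

Emit:
move_arm(
  increments=[
    [[2, -0.3, -4], 0.074, 1],
    [[2.2, 0, -6], 0, 1],
    [[0, 0, -6], 0, 1],
    [[0, 0, -6], 0, 1],
    [[0, 0, -4], 0, 1],
    [[0, 0, 0], 0, 1],
    [[0, 0, 0], 0, 1],
  ],
)

```text
t: 5.18
position: [588.1, 173.3, 86.7]
ee_rot: [-179.5, 0.2, -96.9]
force: [0.4, 0.7, 1.7]
grip_width: 85.2
```

Emit:
move_arm(
  increments=[
    [[0, 0, -2.5], 0, 1],
    [[0, 0, -2.5], 0, 1],
    [[0, 0, -1.3], 0, 1],
    [[0, 0, -0.2], 0, 1],
    [[0, 0, 0], 0, 0.3],
    [[0, 0, 0], 0, 0.3],
    [[0, 0, 0], 0, 0.3],
    [[0, 0, 0], 0, 0.3],
  ],
  squeeze=80,
)

```text
t: 6.18
position: [593.3, 174.8, 30.8]
ee_rot: [-178.8, 0.5, -96.9]
force: [0.4, 0.1, -4.9]
grip_width: 42.2
```

Run:
```python
from h import *
s=bot.sense()
for k in("position","ee_rot","force","torque","joint_positions","grip_width"): print(k,np.round(s[k],2))
save("side","s1.png");c=cam("side")
P=[[593.3,174.8,30.8]];print(proj("side",P))
im=cv2.imread("pics/s1.png");u,v=proj("side",P)[0].astype(int);cv2.imwrite("pics/s1c.png",cv2.resize(im[v-75:v+45,u-80:u+80],None,fx=4,fy=4,interpolation=cv2.INTER_CUBIC))
```

```text
position [593.27 174.8   30.78]
ee_rot [-178.81    0.5   -96.9 ]
force [ 0.42  0.1  -4.86]
torque [-0.03  0.02  0.03]
joint_positions [ -21.73   59.44    4.89   86.63   -7.61   32.97 -109.84]
grip_width 42.19
[[189.16927435 226.63766309]]
```

View pics/s1c.png

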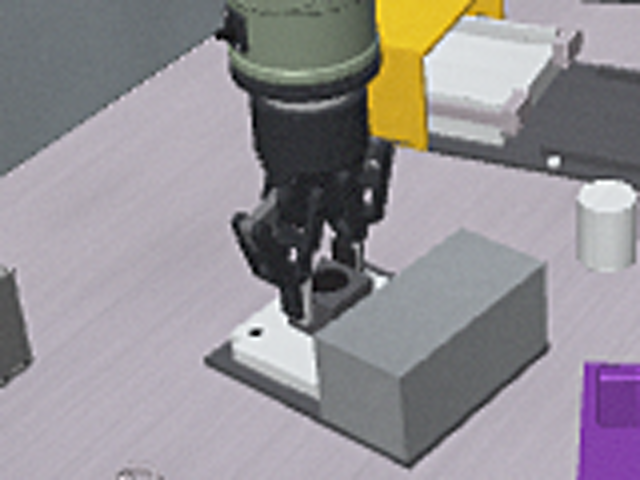

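Run:
```python
from h import *
o,d=ray("side",(183.6,231.5))
for y in(196,200,204): print((o+d*(y-o[1])/d[1]).round(1))
print(bot.sense()["position"])
for t,z in(("carrier_mid",12),("blank_mid",35)):
  for r in bot.place_of("side",t)[:3]: print(t,r["uv"],r["confidence"],onz("side",r["uv"],z).round(1))
```

```text
[597.5 196.   26.8]
[594.2 200.   30.7]
[590.9 204.   34.6]
[593.29836567 174.82967361  30.76642717]
carrier_mid [334.2, 194.7] 0.94 [ 297.4 -195.4   12. ]
carrier_mid [285.1, 256.9] 0.82 [313.8 148.9  12. ]
carrier_mid [266.8, 331.8] 0.65 [250.6 385.8  12. ]
blank_mid [283.3, 325.1] 0.97 [219.5 371.9  35. ]
blank_mid [335.4, 185.5] 0.8 [ 301.8 -213.6   35. ]
blank_mid [295.3, 253.6] 0.63 [285.9 150.4  35. ]
```

Emit:
move_arm(
  increments=[
    [[0, 0, 0], 0, 1],
    [[0, 0, 0], 0, 1],
    [[-0.3, -0.1, -0.5], 0, 1],
    [[0, 0, 0], 0, 1],
  ],
)

```text
t: 6.82
position: [590.1, 173.8, 25.4]
ee_rot: [-178.8, 0.5, -96.9]
force: [-0.2, -0.3, 0.5]
grip_width: 85.7
```

Emit:
move_arm(
  increments=[
    [[-0.2, -0.1, -0.5], 0, 1],
    [[0, 0, 0], 0, 1],
    [[0, 0, 0], 0, 0.3],
    [[0, 0, 0], 0, 0.3],
    [[0, 0, 0], 0, 0.3],
    [[0, 0, 0], 0, 0.3],
  ],
  squeeze=80,
)

```text
t: 7.58
position: [588.2, 172.9, 20.4]
ee_rot: [-178.8, 0.5, -96.9]
force: [0.5, 0.0, -1.8]
grip_width: 42.8
```

Emit:
move_arm(
  increments=[
    [[0, 0, 0.3], 0, 0.3],
    [[0.6, -0.07, 0.1], 0, 0.3],
    [[1.2, -0.15, 0], 0, 0.3],
    [[1.2, -0.15, 0], 0, 0.3],
    [[1.2, -0.15, 0], 0, 0.3],
    [[1.2, -0.15, 0], 0, 0.3],
    [[1.0, -0.12, 0], 0, 0.3],
    [[0.6, -0.07, 0], 0, 0.3],
    [[0, 0, 0], 0, 0.3],
  ],
)

```text
t: 8.7
position: [661.4, 162.7, 23.6]
ee_rot: [-178.9, 0.4, -96.9]
force: [-0.1, -0.7, -5.1]
grip_width: 42.9
```

Emit:
move_arm(
  increments=[
    [[0, 0, 1], 0, 0.3],
    [[0, 0, 2.5], 0, 0.3],
    [[0, 0, 3], 0, 0.3],
    [[0, 0, 3], 0, 0.3],
    [[-1, -1, 1.5], 0, 0.3],
    [[-2.5, -2.5, 0], 0.04, 0.3],
    [[-2.5, -4, 0], 0.04, 0.3],
    [[-2.5, -4, 0], 0.04, 0.3],
    [[-2, -4, 0], 0.04, 0.3],
    [[-2, -4, 0], 0.04, 0.3],
    [[-1, -4, 0], 0.03, 0.3],
    [[-1, -4, 0], 0.03, 0.3],
    [[0, -4, 0], 0, 0.3],
    [[0, -2, 0], 0, 0.3],
    [[0, 0, 0], 0, 0.3],
  ],
)

```text
t: 10.58
position: [507.7, -180.6, 148.9]
ee_rot: [-178.4, 0.3, -81.3]
force: [-0.8, 1.1, -4.2]
grip_width: 42.7
```

```bash
python3 look.py w3.png carrier_mid=132 blank_mid=155; python3 -c "
from h import *
d=lambda x,y,z:(567.9+x*.9902-y*.1397,-172.9+x*.1397+y*.9902,z)
im=cv2.imread('pics/w3.png')
P=[d(-145,85,6),d(-145,-85,6),d(106,88,94),d(106,-88,94),d(47,42,48),d(47,-42,48)]
for u,v in proj('wrist',P): cv2.drawMarker(im,(int(u),int(v)),(0,0,255),0,8)
cv2.imwrite('pics/w3m.png',cv2.resize(im,(800,600)))"
```

```text
[ 507.7 -180.6  148.9] [-178.4    0.3  -81.3] [ 19.  43.  -5. 100.   4.  35. -69.]
blank_mid [261.7 252.2] 0.57 [ 504.4 -182.1  155. ]
```

View pics/w3m.png

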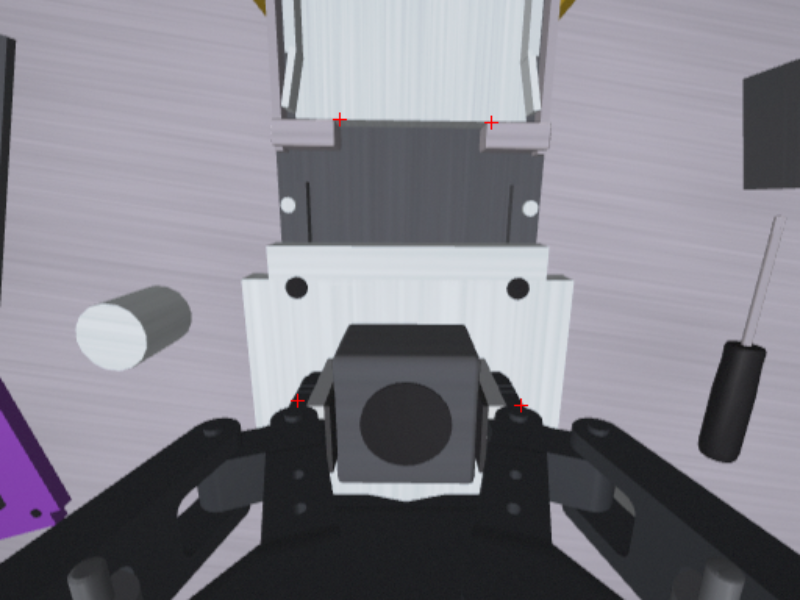

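The view shows the carrier held square, its front edge at row 245. The predicted catch-corner markers land on the toes to within a pixel or two.

Run:
```python
from h import *
c=cam("wrist"); k=800/512
uv=unc([(268,245),(548,245),(243,280),(572,280)],k,(0,0))
z=146.5
print("carrier",fit("wrist",c,uv,[(75,50,z),(75,-50,z),(61,60,z),(61,-60,z)],(483,-185,8)))
uv=unc([(334,122),(490,124),(334,146),(484,150),(273,121),(551,123),(287,205),(530,208)],k,(0,0))
# holes: unknown, skip
P=[(47,42,48),(47,-42,48),(33,42,48),(33,-42,48),(47,78,48),(47,-78,48)]
print("dock",fit("wrist",c,uv[:6],P,(568,-173,8)))
```

```text
carrier (array([ 483.8, -182.3]), np.float64(8.88), [[-1.6, -0.9], [1.1, -0.9], [-1.2, 1.6], [1.5, 1.8]])
dock (array([ 567.1, -170.1]), np.float64(8.2), [[-0.0, -0.4], [-2.0, -0.6], [0.5, 1.5], [0.9, 0.1], [-2.8, -0.3], [1.0, 0.5]])
```

Emit:
move_arm(
  increments=[
    [[0.6, 0.1, -2], -0.01, 0.3],
    [[0.7, 0.1, -2.5], 0, 0.3],
    [[0.6, 0.1, -2.5], 0, 0.3],
    [[0, 0, -2], 0, 0.3],
    [[0, 0, -1], 0, 0.3],
    [[0, 0, 0], 0, 0.3],
    [[0, 0, 0], 0, 0.3],
  ],
)

```text
t: 11.6
position: [529.6, -169.0, 48.2]
ee_rot: [-178.2, 0.4, -81.3]
force: [-0.1, -0.3, -3.8]
grip_width: 42.6
```

Emit:
move_arm(
  increments=[
    [[-0.2, -0.8, 0], -0.01, 0.3],
    [[0, 0, 0], 0, 0.3],
    [[0, 0, -0.8], 0, 0.3],
    [[0, 0, -0.5], 0, 0.3],
    [[0, 0, 0], 0, 0.3],
  ],
)

```text
t: 12.22
position: [527.9, -178.0, 35.4]
ee_rot: [-178.1, 0.3, -81.9]
force: [0.1, 0.5, -4.5]
grip_width: 42.7
```

Emit:
move_arm(
  increments=[
    [[0, 0, -0.6], 0, 0.3],
    [[0, 0, -0.5], 0, 0.3],
    [[0, 0, -0.2], 0, 0.3],
    [[0, 0, 0], 0, 0.3],
  ],
)

```text
t: 12.72
position: [527.9, -177.8, 21.5]
ee_rot: [-178.1, 0.3, -81.9]
force: [-0.0, 0.3, -1.7]
grip_width: 43.3
```

Emit:
move_arm(
  increments=[
    [[0, 0, -0.1], 0, 0.3],
    [[0, 0, 0], 0, 0.3],
    [[0, 0, 0], 0, 0.85],
    [[0, 0, 0], 0, 0.85],
    [[0, 0, 0], 0, 0.85],
    [[0, 0, 1.5], 0, 0.85],
    [[0, 0, 3], 0, 0.85],
    [[0, 0, 3], 0, 0.85],
    [[0, 0, 3], 0, 0.85],
    [[-2, -0.3, 2], 0, 0.85],
    [[-2, -0.3, 0], 0, 0.85],
    [[-2, -0.3, 0], 0, 0.85],
    [[0, 0, 0], 0, 0.85],
  ],
)

```text
t: 14.35
position: [466.8, -187.3, 157.6]
ee_rot: [-177.7, 0.1, -81.9]
force: [1.1, 0.6, -0.4]
grip_width: 72.7
```

```bash
python3 look.py w4.png carrier_mid blank_mid fin_mid catch_toe dock_sill; python3 -c "
import cv2
im=cv2.imread('pics/w4.png');cv2.imwrite('pics/w4m.png',cv2.resize(im[:,60:460],None,fx=1.55,fy=1.55,interpolation=cv2.INTER_CUBIC))"
```

```text
[ 466.8 -187.3  157.6] [-1.777e+02  1.000e-01 -8.190e+01] [ 22.  40.  -5. 107.   4.  31. -67.]
carrier_mid [261.7 319.9] 0.78 [ 297.8 -213.5   12. ]
carrier_mid [256.1 154.8] 0.6 [ 504.  -177.6   12. ]
blank_mid [261.  131.2] 0.82 [ 529.5 -179.2   35. ]
blank_mid [281.7 324.9] 0.63 [ 312.8 -235.1   35. ]
fin_mid [256.7 206.8] 0.89 [ 453.2 -185.7   38. ]
dock_sill [258.6  32. ] 0.91 [ 617.2 -164.4   30. ]
dock_sill [257.9 154.7] 0.74 [ 506.  -179.4   30. ]
```

View pics/w4m.png

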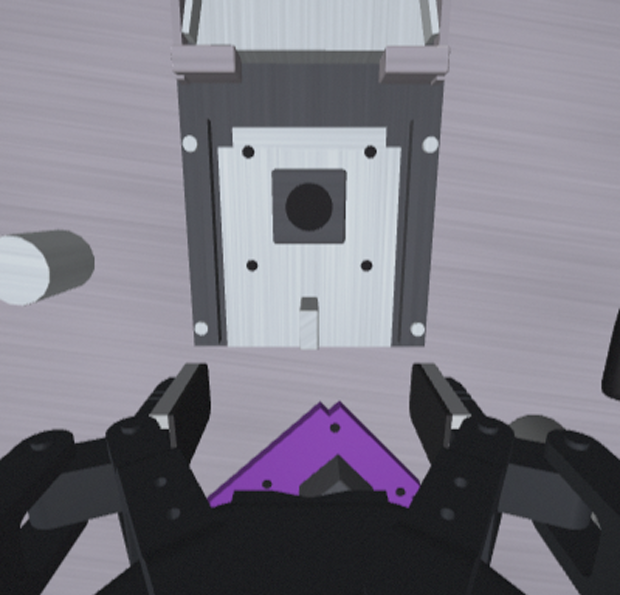

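The carrier lies flat between the rails, square to the dock. Its front is at row 128, well before the toes at row 60, and the fin is at (309,325).

Run:
```python
from h import *
c=cam("wrist"); k=1.55;o=(60,0)
uv=unc([(233,128),(386,128),(218,148),(400,148),(228,347),(391,347),(273,170),(345,170),(273,243),(345,243)],k,o)
P=[(75,50,18),(75,-50,18),(61,60,18),(61,-60,18),(-75,60,18),(-75,-60,18),(47,22,52),(47,-22,52),(3,22,52),(3,-22,52)]
print("carrier",fit("wrist",c,uv,P,(503,-181,8)))
uv=unc([(300,348),(319,348),(301,310),(317,310)],k,o)
print("fin (as carrier)",fit("wrist",c,uv,[(-63,6,58),(-63,-6,58),(-37,6,58),(-37,-6,58)],(503,-181,8)))
uv=unc([(239,46),(385,46),(196,347),(424,347),(172,45),(449,45)],k,o)
print("dock",fit("wrist",c,uv,[(47,42,48),(47,-42,48),(-145,85,6),(-145,-85,6),(47,78,48),(47,-78,48)],(568,-172,8)))
```

```text
carrier (array([ 503.7, -180.6]), np.float64(8.22), [[-0.9, -0.7], [0.6, -0.8], [-0.5, 1.3], [0.8, 1.1], [-0.5, 0.1], [0.4, 0.1], [-1.3, -1.2], [1.3, -1.2], [-0.2, 0.9], [0.3, 0.9]])
fin (as carrier) (array([ 504.8, -180. ]), np.float64(8.78), [[-0.0, 0.8], [0.0, 0.6], [-1.1, -0.6], [1.2, -0.7]])
dock (array([ 568.1, -172.3]), np.float64(8.11), [[-2.7, -0.5], [1.3, -0.5], [1.9, 0.6], [-1.3, 0.9], [-1.6, 0.1], [2.2, 0.2]])
```

Emit:
move_arm(
  increments=[
    [[-0.6, 0, -2], 0, 0.45],
    [[-0.6, 0, -2], 0, 0.45],
    [[0, 0, -2], 0, 0.45],
    [[0, 0, -1.5], 0, 0.45],
    [[0, 0, -0.5], 0, 0.45],
    [[0, 0, 0], 0, 0.45],
  ],
)

```text
t: 15.4
position: [457.2, -185.9, 73.9]
ee_rot: [-177.7, 0.2, -81.7]
force: [-0.6, 0.4, 0.4]
grip_width: 38.5
```

Emit:
move_arm(
  increments=[
    [[-0.3, -0.2, -1], 0, 0.45],
    [[0, 0, -1.5], 0, 0.45],
    [[0, 0, -1.5], 0, 0.45],
    [[0, 0, -0.7], 0, 0.45],
    [[0, 0, 0], 0, 0.45],
  ],
)

```text
t: 16.02
position: [454.2, -188.2, 23.9]
ee_rot: [-177.7, 0.2, -81.7]
force: [0.1, -0.1, -0.5]
grip_width: 38.5
```

Emit:
move_arm(
  increments=[
    [[0, 0, 0], 0, 0],
    [[0, 0, 0], 0, 0],
    [[0, 0, 0], 0, 0],
    [[0, 0, 0], 0, 0],
    [[0, 0, 0.3], 0, 0],
    [[0, 0, 0], 0, 0],
  ],
  squeeze=110,
)

```text
t: 16.77
position: [454.2, -188.2, 28.0]
ee_rot: [-177.7, 0.1, -81.7]
force: [-0.1, -0.4, -3.9]
grip_width: 10.6
```

Emit:
move_arm(
  increments=[
    [[0, 0, -0.15], 0, 0],
    [[0.8, 0.11, 0], 0, 0],
    [[1.0, 0.14, 0], 0, 0],
    [[1.0, 0.14, 0], 0, 0],
    [[0.5, 0.07, 0], 0, 0],
    [[0, 0, 0], 0, 0],
  ],
)

```text
t: 17.52
position: [490.1, -182.9, 26.2]
ee_rot: [-177.6, 0.2, -81.7]
force: [0.0, -0.7, -4.9]
grip_width: 10.2
```

```bash
python3 look.py w5.png fin_mid=40; python3 -c "
import cv2
im=cv2.imread('pics/w5.png');cv2.imwrite('pics/w5m.png',cv2.resize(im[0:300,80:440],None,fx=2,fy=2,interpolation=cv2.INTER_CUBIC))"
```

```text
[ 490.1 -182.9   26.2] [-177.6    0.2  -81.7] [ 19.  55.  -3. 108.   5.  15. -69.]
fin_mid [261.9 256. ] 0.95 [ 488.1 -184.2   40. ]
```

View pics/w5m.png

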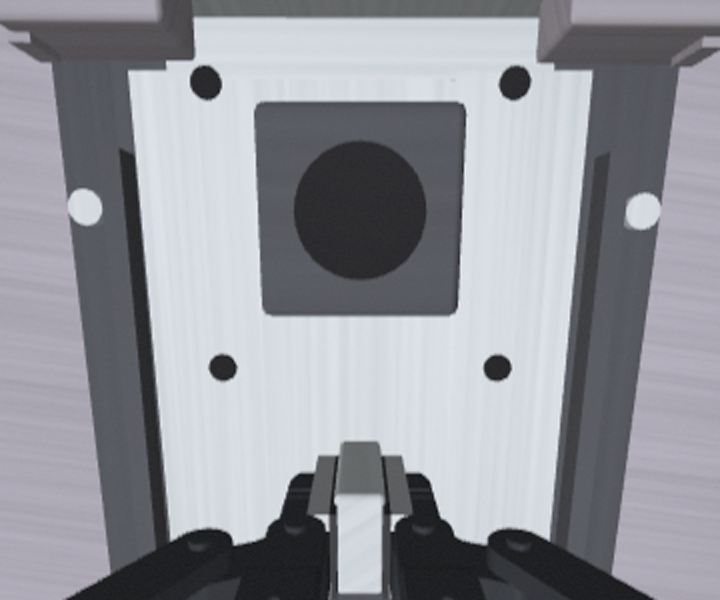

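The front edge (row 17) lies under both toes (bottom edges at row 60), roughly centred. Lifting now.

Emit:
move_arm(
  increments=[
    [[0, -0.07, 0.5], 0, 0],
    [[0, 0, 0.6], 0, 0],
    [[0, 0, 0.6], 0, 0],
    [[0, 0, 0.6], 0, 0],
    [[0, 0, 0.3], 0, 0],
    [[0, 0, 0], 0, 0],
  ],
)

```text
t: 18.38
position: [488.8, -184.0, 54.4]
ee_rot: [-177.7, 0.2, -81.7]
force: [-0.8, -0.3, -5.7]
grip_width: 10.9
```

```bash
python3 look.py w6.png fin_mid=65; python3 -c "
import cv2
im=cv2.imread('pics/w6.png');cv2.imwrite('pics/w6m.png',cv2.resize(im[0:300,80:440],None,fx=2,fy=2,interpolation=cv2.INTER_CUBIC))"
```

```text
[ 488.8 -184.    54.4] [-177.7    0.2  -81.7] [ 20.  52.  -3. 108.   5.  19. -69.]
fin_mid [258.9 253.2] 0.86 [ 486.7 -183.7   65. ]
```

View pics/w6m.png

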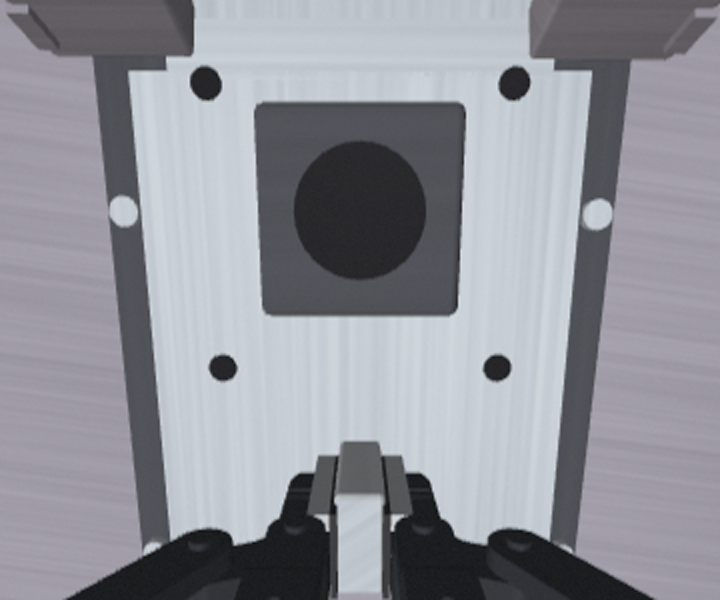

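Same grasp pose (the holes have not moved in the picture), toes riding on the carrier, and centred. Advancing over the sill.

Emit:
move_arm(
  increments=[
    [[0.6, 0.08, -0.1], 0, 0],
    [[0.9, 0.13, -0.1], 0, 0],
    [[0.9, 0.13, 0], 0, 0],
    [[0.9, 0.13, 0], 0, 0],
    [[0.9, 0.13, 0], 0, 0],
    [[0.6, 0.09, 0], 0, 0],
    [[0, 0, 0], 0, 0],
  ],
)

```text
t: 19.35
position: [540.5, -176.2, 51.3]
ee_rot: [-177.7, 0.2, -81.7]
force: [1.0, 0.2, -5.6]
grip_width: 10.7
```

Emit:
move_arm(
  increments=[
    [[0.6, 0.08, -0.1], 0, 0],
    [[0.9, 0.13, 0], 0, 0],
    [[0.9, 0.13, 0], 0, 0],
    [[0.9, 0.13, 0], 0, 0],
    [[0.9, 0.13, 0], 0, 0],
    [[0.9, 0.13, 0], 0, 0],
    [[0.9, 0.13, 0], 0, 0],
    [[0.6, 0.08, 0], 0, 0],
    [[0, 0, 0], 0, 0],
  ],
)

```text
t: 20.48
position: [611.0, -166.0, 50.1]
ee_rot: [-177.8, 0.2, -81.7]
force: [0.7, 0.1, -6.5]
grip_width: 10.7
```

Emit:
move_arm(
  increments=[
    [[0.6, 0.08, -0.1], 0, 0],
    [[0.7, 0.1, 0], 0, 0],
    [[0.7, 0.1, 0], 0, 0],
    [[0.4, 0.06, 0], 0, 0],
    [[0, 0, 0], 0, 0],
  ],
)

```text
t: 21.1
position: [636.5, -162.6, 49.1]
ee_rot: [-177.8, 0.2, -81.7]
force: [1.0, -0.1, -5.2]
grip_width: 10.6
```

Emit:
move_arm(
  increments=[
    [[0.2, 0.03, -0.1], 0, 0],
    [[0.3, 0.04, 0], 0, 0],
    [[0.3, 0.04, 0], 0, 0],
    [[0, 0, 0], 0, 0],
  ],
)

```text
t: 21.6
position: [644.9, -161.8, 48.9]
ee_rot: [-177.7, 0.2, -81.7]
force: [0.8, 0.7, -2.6]
grip_width: 10.3
```

Emit:
move_arm(
  increments=[
    [[0.2, 0.03, 0], 0, 0],
    [[0.2, 0.03, 0], 0, 0],
    [[0, 0, 0], 0, 0],
  ],
)

```text
t: 21.98
position: [646.1, -161.4, 48.8]
ee_rot: [-178.1, 0.2, -81.8]
force: [0.8, 0.0, 1.2]
grip_width: 10.5
```

Run:
```python
from h import *
print(bot.sense()["force"],bot.sense()["position"])
a,_=save("wrist","w7.png"); save("side","s7.png"); save("scene","c7.png")
a=a[:,:,::-1]
s=cv2.imread("pics/s7.png")[110:230,150:310]; 
c=cv2.imread("pics/c7.png")[130:230,110:260]
A=cv2.resize(a,(400,300));S=cv2.resize(s,(400,300),interpolation=cv2.INTER_CUBIC);C=cv2.resize(c,(450,300),interpolation=cv2.INTER_CUBIC)
o=np.vstack([np.hstack([A,S]),np.hstack([C,np.zeros((300,350,3),np.uint8)])]);cv2.imwrite("pics/m7.png",o)
```

```text
[0.82648952 0.00387544 1.23828123] [ 646.14808317 -161.42193372   48.75728437]
```

View pics/m7.png

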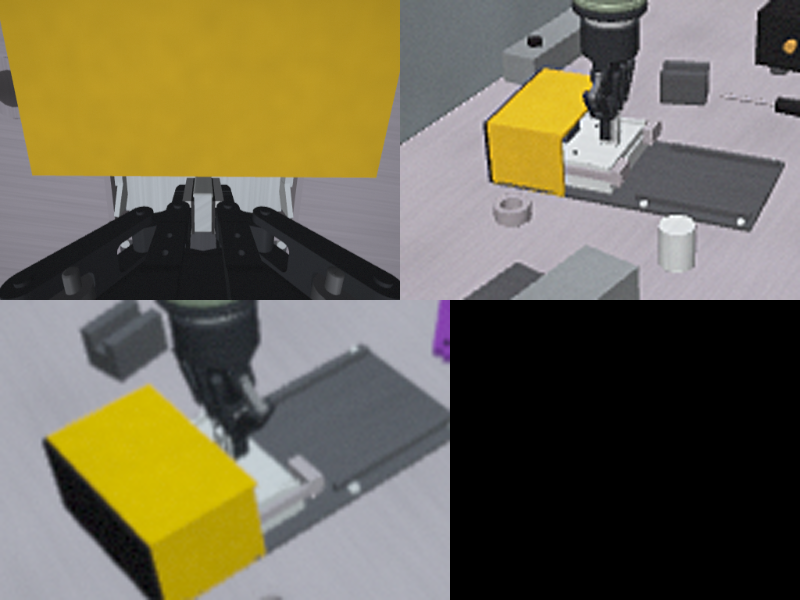

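The arm advanced only 1.2 of the 4 mm commanded and tipped slightly, so the front is on the stop. The toes look down. One more nudge, then release and rise.

Emit:
move_arm(
  increments=[
    [[0.25, 0.04, 0], 0, 0],
    [[0, 0, 0], 0, 0],
  ],
)

```text
t: 22.38
position: [646.1, -161.2, 48.6]
ee_rot: [-178.5, 0.3, -81.8]
force: [2.2, 0.2, 0.1]
grip_width: 10.7
```

Emit:
move_arm(
  increments=[
    [[0, 0, 0], 0, 0.33],
    [[0, 0, 0], 0, 0.33],
    [[0, 0, 0], 0, 0.33],
    [[0, 0, 0.5], 0, 0.33],
    [[0, 0, 1.5], 0, 0.33],
    [[0, 0, 2], 0, 0.33],
    [[0, 0, 2], 0, 0.33],
    [[0, 0, 2.5], 0, 0.33],
    [[-2, -0.3, 3], 0, 0.33],
    [[-4, -0.6, 3], 0, 0.33],
    [[-4, -0.6, 3], 0, 0.33],
    [[-3, -0.4, 2], 0, 0.33],
    [[0, 0, 0], 0, 0.33],
    [[0, 0, 0], 0, 0.33],
  ],
)

```text
t: 24.12
position: [513.5, -180.2, 259.5]
ee_rot: [-177.9, 0.1, -81.8]
force: [0.4, 1.1, -0.1]
grip_width: 28.6
```

```bash
python3 look.py w8.png fin_mid=62 dock_sill carrier_mid=36 catch_toe
python3 - <<'E'
from h import *
save("side","s8.png"); save("scene","c8.png")
for n in("side","scene"):
  for t,z in(("catch_toe",24),("fin_mid",62)):
    for r in bot.place_of(n,t)[:2]: print(n,t,round(r["confidence"],2),onz(n,r["uv"],z).round(1))
a=cv2.imread("pics/w8.png")
d=lambda x,y,z:(568+x*.99-y*.1409,-172+x*.1409+y*.99,z)
print(proj("wrist",[d(47,42,48),d(47,-42,48),d(50,0,42),d(75,6,82),d(47,42,66)]).round(0))
s=cv2.imread("pics/s8.png")[120:220,170:300]; c=cv2.imread("pics/c8.png")[140:230,130:240]
A=cv2.resize(a,(448,336));S=cv2.resize(s,(352,271),interpolation=cv2.INTER_CUBIC);C=cv2.resize(c,(352,288),interpolation=cv2.INTER_CUBIC)
l=np.vstack([A,np.zeros((559-336,448,3),np.uint8)]);cv2.imwrite("pics/m8.png",np.hstack([l,np.vstack([S,C])]))
E
```

```text
[ 513.5 -180.2  259.5] [-1.779e+02  1.000e-01 -8.180e+01] [ 19.  35.  -4.  91.   2.  52. -67.]
fin_mid [258.   71.8] 0.87 [ 643.4 -159.1   62. ]
fin_mid [240. 333.] 0.74 [ 274.4 -184.    62. ]
dock_sill [261.5  96.6] 0.61 [ 620.1 -167.    30. ]
carrier_mid [263.7 301.8] 0.97 [ 315. -215.   36.]
carrier_mid [261.7  32. ] 0.89 [ 694.5 -156.3   36. ]
side catch_toe 0.46 [ 601.4 -173.4   24. ]
side fin_mid 0.71 [ 658.1 -185.1   62. ]
side fin_mid 0.66 [283.4 409.7  62. ]
scene catch_toe 0.51 [ 611.3 -164.3   24. ]
scene catch_toe 0.28 [ 386.3 -359.3   24. ]
scene fin_mid 0.84 [ 646.8 -158.7   62. ]
scene fin_mid 0.82 [318.6 403.7  62. ]
[[227.  99.]
 [293.  99.]
 [260.  97.]
 [254.  69.]
 [225.  97.]]
```

No views are left, so I'll check numerically. I'll template-match the toe blocks between the first (catch down) and latest fixed-camera pictures.

Run:
```python
from h import *
d=lambda x,y,z:np.array((568+x*.99-y*.1409,-172+x*.1409+y*.99,z))
for n,a,b in(("scene","scene0","c8"),("side","side0","s8")):
  A=cv2.imread(f"pics/{a}.png").astype(float);B=cv2.imread(f"pics/{b}.png").astype(float)
  G=lambda f:cv2.imread(f"pics/{f}.png",0)
  for y in(60,-60):
    q=proj(n,[d(40,y,40),d(40,y,58)]); u,v=q[0].round().astype(int); r=7
    T=G(a)[v-r:v+r+1,u-r:u+r+1]; S=G(b)[v-14:v+15,u-14:u+15]
    m=cv2.matchTemplate(S,T,cv2.TM_CCOEFF_NORMED); _,mx,_,l=cv2.minMaxLoc(m)
    print(n,y,"best shift",l[0]-7,l[1]-7,"corr",round(mx,3),"at 0:",round(float(m[7,7]),3),"shift if riding",(q[1]-q[0]).round(1),"absdiff",np.abs(A-B)[v-r:v+r+1,u-r:u+r+1].mean().round(1))
```

```text
scene 60 best shift 0 0 corr 0.97 at 0: 0.97 shift if riding [-0.6 -4.6] absdiff 3.6
scene -60 best shift 0 -1 corr 0.869 at 0: 0.857 shift if riding [-0.8 -4.6] absdiff 8.7
side 60 best shift 0 0 corr 0.925 at 0: 0.925 shift if riding [-0.1 -4.8] absdiff 7.0
side -60 best shift 0 0 corr 0.791 at 0: 0.791 shift if riding [-0.  -4.6] absdiff 9.4
```

Both toes are back at their "down" position, and the fin measures dock x ≈ 76, which puts the carrier's centre at about 126, inside 122–128. Handing in.

```bash
python3 -c "
from plant import bot
print(bot.sense()['t']);print(bot.job_done())"
```

```text
24.675
the job is handed in; nothing more can be done
None
```

The carrier is home on the raised bed with the catch down behind it. I handed the job in at 24.7 s with the gripper clear.

**What I did:** I drew the carrier out of the stand by its blank, set it flat on the lead-in plate between the rails, and let go. I then gripped it by the fin, lifted the catch with its front edge, pushed it over the sill to the stop, and let go. I did not see the gripper touch the catch or any other thing on the table.

**Last checks:**
- **Home position:** the fin was found at dock x of about 76 mm, so the carrier's centre is at about 126 mm; home is 122 to 128. On the last push the arm stopped against the end stop.
- **Catch:** both toes matched their original down position in both fixed cameras, to within 1 pixel. If they were still riding on the carrier they would have shifted about 5 pixels.
- **Weaker points:** the match for the toe on the far (−y) side was less certain (0.79 and 0.87). The side camera's own finds of the fin and the toes were about 10 to 25 mm off, against the wrist and scene cameras.
- **Not done:** the 12-picture limit was used up, so I checked the final state only by these measurements and did not view it. I also did not re-measure the other things on the table at the end.
- **First grip:** my first grip on the blank in the stand ended about 10 mm too high, so I opened and gripped again lower before drawing the carrier out.

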